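# Clean an oil objective's front lens with a dipped swab wand

### The job

Clean the front lens of the oil objective, the tallest one with the narrow nose: take the swab wand from its hanger, dip its soft bud right down to the bottom of the small white pot, then dab it gently on the middle of that lens for a moment. Hang the wand back in its hanger, bud down on its collar, and let go. Press neither the lens nor the pot hard, keep the wand off the two shorter objectives, and leave pot, objectives and slide box upright where they stand.

Things in the scene. Friction and masses are not known exactly. Their poses are not given: they have to be found in the camera images.
- wand: Loose lens-swab wand, 164 mm long, 60 g, round; starts hanging upright, bud down, in the hanger's fork on its collar. Origin: on its axis, centre of the collar's underside; z up the handle. Grey collar 26 mm across, z 0 to 6 mm. Aluminium handle with dark rings, 16 mm across, z 6 to 74. Steel shank 9 mm across below the collar, tapering to 6.5 mm at z -58, then the bud.
- wand_grip (a point): Point to grip from above, fingers either side of the handle: on the wand's axis, 42 mm above the collar's underside (36 mm above the collar's top, 32 mm below the handle's top).
- bud_tip (a point): Lower end of the bud, on the wand's axis, 90 mm below the collar's underside, 132 mm below wand_grip. Bud: off-white foam, 9 mm across, 20 mm long; sprung along the wand's axis, it yields up to 6 mm at 0.5 N per mm, then it is hard.
- hanger: Fixed: round dark foot 96 mm across, 8 mm thick, 12 mm post, level aluminium fork; nothing above 109 mm. Origin: centre of the foot's underside. The fork opens to its own -x (towards the robot, +-30 degrees): two prongs along x, 14 mm slot, top face 105 mm above the table, 7 mm thick, 32 mm across. A 3.5 mm high lip on each prong's open end, 17 to 21 mm before the seat.
- hanger_seat (a point): Where the wand's origin belongs when hung: mid-slot on the prongs' top face, 105 mm above the table, 35 mm to the hanger's -x of its origin; axes as the hanger's. Slot's closed end 10.5 mm behind it (+x). The wand goes in or out straight up and down through the slot (shank and bud pass), or sideways by the open end with the collar raised over the lips.
- pot: Small open white ceramic cleaning pot, 0.18 kg, loose: 56 mm across the rim, 40 mm high, wall 4 mm, inner floor 6 mm above the table; inside 40 mm across at the floor, 48 mm at the rim. The shallow cleaner in it is not modelled. Origin: centre of its underside.
- pot_floor (a point): Centre of the pot's inner floor, 6 mm above the table. The cleaner would stand only about 10 mm deep, so a dip needs the bud's end lower than 10 mm above this floor; touching the floor softly is fine.
- pot_rim (a point): Centre of the pot's mouth, level with its rim, 40 mm above the table.
- objective_tall: Oil objective, the one to clean: the tallest, 74 mm high, lens up, in a black ribbed canister foot 47 mm across, 14 mm high; steel barrel 29 mm across up to 46 mm, a 25 mm step to 54 mm, a cone, then a narrow nose 15 mm across from 68 to 74 mm. Loose, 0.26 kg. Origin: centre of its underside.
- lens (a point): Centre of the tall objective's front lens, a dark disc 8 mm across in the flat 15 mm front face, facing up, 74 mm above the table.
- objective_mid: Bystander: an objective 54 mm high with a wider nose (front face 22 mm across) on the same kind of foot. Loose. Origin: centre of its underside.
- objective_short: Bystander: an objective 41 mm high with a broad flat front (27 mm across) and a big lens, on the same kind of foot. Loose. Origin: centre of its underside.
- slide_box: Bystander: closed slide box, grey with a white lid and a paper label, 87 x 102 mm, 34 mm high. Loose, about 0.35 kg. Origin: centre of its underside.

How it is judged:
By the outcome, as a careful person would: the job done as asked, in the order asked, and still so for the second after the job is handed in, with the robot touching nothing.
It also fails if it takes over 59 s, if anything falls off the work surface, if the arm or the gripper's body presses on something with over 40 N, if the wrist force passes 120 N, or if a joint passes its speed limit or range.

### The arm

A 7-joint arm with a two-finger parallel gripper is mounted at the origin on the work surface. World frame = base frame: x ahead of the robot, y to its left, z up, the work surface at z = 0. Lengths are in m, angles in rad, forces in N, time in s.
With the tool pointing down it reaches from about 0.425 to 0.925 m from the base axis. Payload 6.8 kg.
Tool frame: the origin (TCP) lies at the very end of the fingers, on their centre line; the grasp point (between the pads) lies 19 mm behind it (bot.grip_depth is the distance from the TCP to the grasp point, in m); z points along the fingers, y is the direction in which the jaws open and shut (so a half turn about z gives the same grasp; the last joint's range is limited). The gripper opens to 85 mm and grips with 20 to 120 N. Pads are 22 mm wide; open, the fingers measure 114 mm over their backs; the gripper's body (76 mm by 85 mm) begins 54 mm behind the grasp point. The pads swing forward as they close: fully open they stand 13 mm farther back than shut.
Start: joints at [1.021, 0.477, 0.022, 1.555, -0.011, 1.109, -0.083], TCP at [0.289, -0.61, 0.231] pointing down, gripper open.
Joint ranges: [-2.96, 2.96], [-0.34, 2.1], [-1.41, 1.46], [0.24, 2.44], [-1.37, 4.51], [0.17, 1.92], [-2.96, 2.96]. Speed limits (rad/s): [2.39, 2.39, 3.14, 3.14, 3.14, 3.14, 3.14].

### API

Orientations are given as a unit quaternion [w, x, y, z].
In Python, from station import bot gives the robot as it stands.
- The arm moves only by the tool step_arm, never from a script. Its argument "increments" is a list of rows, each a list of 7 numbers: the shift along the world's x, y, z in m, then the turn, a rotation vector about the world's x, y, z in degrees, then the gripper command: -1 is fully open, 1 is shut, values between are in proportion. In form: [[dx, dy, dz, rx, ry, rz, fingers], ...]. A call has 1 to 10 rows; each row is the pose to reach, as a shift and turn from the pose commanded when the call began; what a row does not reach only later rows make up. A row lasts 1/12 s, in which the tool goes at most 41.7 mm and 7.16 degrees, less where a joint would pass 70% of its speed; a pose out of reach is approached as far as the arm can. A call with a gripper value outside its range is refused whole. The fingers move at their own pace and stop on an object; "force" is the grip in N (left out, the last holds). Time passes only in rows, so rows that repeat a pose let the fingers close. It gives the time, the measured TCP pose, the force and the opening at its end, in the units of the state.
- bot.get_obs(): the state, without advancing time (a new reading comes with each control period).
- bot.read_camera(name): name is "side" or "top"; returns a dict with "color" (480x640x3 uint8, red, green, blue), "intrinsics" (3x3 intrinsics, pixels), "D" ([k1, k2, p1, p2, k3] as OpenCV has them; the pictures are not rectified), "extrinsics" (4x4, takes a point from camera to world coordinates). Camera axes: x right, y up, looking along -z (the intrinsics and any distortion apply to the point x, -y, -z); pixel columns grow to the right and rows downward; lengths in m; the calibration is good to about 2 mm. A picture is of the moment at which its call begins. There is no depth.
- bot.hand_in(): hands the job in, once; it reports no verdict.
Trained networks look in the newest picture that a camera, given by its name, has taken for a name from the list of things; names that differ only in an ending like _2 or _b are one class to them, and where a whole thing is asked for, a point or a joint stands for the part that bears it (a point fixed in the world has none). Each returns a list of dicts, best first, with "conf" (0 to 1); they miss things now and then, are a little off and sometimes report something else, mostly with a low value. They report only what shows in the picture. A call takes as long as a camera call.
- bot.recognise(thing, camera): "location" ([column, row] as shares, 0 to 1, of the picture: columns of its width, rows of its height, amid what is visible of it).
- bot.place_of(thing, camera): "location" ([column, row] as shares, 0 to 1, of the picture: columns of its width, rows of its height: a listed point, or the origin of a listed thing).
The state is a dict: "t": time; "q": joint angles; "joint_vel": joint speeds; "joint_torque": joint torques, N m; "eef_pos": TCP position; "tool_rot": TCP orientation; "contact_force": force on the tool from outside, world axes, zero at the start; "torque": the same for the moment, N m; "gripper_width": opening from 0.0 (shut) to 1.0 (fully open).
Only numpy, scipy, OpenCV 4.12 (cv2) and the standard library are available. Lean on these libraries where they do the work, as an engineer would, in place of code of your own. Each camera call takes 0.05 s, during which the arm holds its last target.

## Working session

There is one attempt and no reset: what is moved stays moved. The work goes in short steps, Python scripts to look and compute and a tool call to move; the robot and the scene stay as the last step left them, time stands still between calls to the robot, and variables do not carry over. Pictures are saved under pics/ and viewed, and the job is handed in when it is done.

Besides the shell and the picture viewer there is one more tool, called after "Request:" as name(argument=value, ...), one argument or row to a line, values as JSON. step_arm: Moves the arm, as the interface text tells. Its arguments: {"type":"object","properties":{"increments":{"type":"array","items":{"type":"array","items":{"type":"number"}}},"force":{"type":"number"}},"required":["increments"]}

```bash
mkdir -p pics; ls; cat > h.py <<'E'
import numpy as np, cv2, json
from station import bot
def shot(n,fn):
    r=bot.read_camera(n); cv2.imwrite('pics/'+fn,cv2.cvtColor(r['color'],cv2.COLOR_RGB2BGR)); return r
def ray(r,px):
    K=np.array(r['intrinsics']);D=np.array(r['D']);T=np.array(r['extrinsics'])
    u=cv2.undistortPoints(np.array([[px]],float),K,D)[0,0]
    d=T[:3,:3]@np.array([u[0],-u[1],-1.]);return T[:3,3],d/np.linalg.norm(d)
def atz(r,px,z):
    o,d=ray(r,px);return o+d*(z-o[2])/d[2]
def tri(r1,p1,r2,p2):
    o1,d1=ray(r1,p1);o2,d2=ray(r2,p2)
    s=np.linalg.lstsq(np.c_[d1,-d2],o2-o1,rcond=None)[0]
    a=o1+s[0]*d1;b=o2+s[1]*d2;return (a+b)/2,np.linalg.norm(a-b)
def proj(r,P):
    K=np.array(r['intrinsics']);D=np.array(r['D']);T=np.array(r['extrinsics'])
    c=T[:3,:3].T@(np.array(P)-T[:3,3]);c=np.array([c[0],-c[1],-c[2]])
    return cv2.projectPoints(c.reshape(1,1,3),np.zeros(3),np.zeros(3),K,D)[0][0,0]
E
python3 - <<'E'
from h import *
R={n:shot(n,n+'0.png') for n in('top','side')}
Z={'wand':.105,'wand_grip':.147,'bud_tip':.015,'hanger':0,'hanger_seat':.105,'pot':0,'pot_floor':.006,'pot_rim':.04,'objective_tall':0,'lens':.074,'objective_mid':0,'objective_short':0,'slide_box':0}
for n in R: print(n,np.round(R[n]['extrinsics'],3).tolist(),np.round(R[n]['intrinsics'][0],0))
for t,z in Z.items():
    b={}
    for n in R:
        L=bot.place_of(t,n)
        for l in L[:2]:
            px=np.array(l['location'])*[640,480]
            print(t,n,round(l['conf'],2),px.round(1),atz(R[n],px,z).round(4))
        if L:b[n]=np.array(L[0]['location'])*[640,480]
    if len(b)==2:
        p,e=tri(R['top'],b['top'],R['side'],b['side']);print('   tri',p.round(4),round(e,4))
print(bot.get_obs())
E
```

```text
pics
top [[-0.011, 1.0, -0.028, 0.521], [-1.0, -0.011, -0.025, -0.026], [-0.025, 0.028, 0.999, 0.819], [0.0, 0.0, 0.0, 1.0]] [433.   0. 314.]
side [[-0.883, 0.324, -0.34, 0.164], [-0.47, -0.609, 0.639, 0.703], [-0.0, 0.724, 0.69, 0.893], [0.0, 0.0, 0.0, 1.0]] [500.   0. 314.]
wand top 0.97 [474.9 257.7] [ 0.4998 -0.2704  0.105 ]
wand side 0.76 [380. 193.] [ 0.4946 -0.2753  0.105 ]
wand side 0.18 [363.7 217.6] [ 0.4922 -0.167   0.105 ]
   tri [ 0.4969 -0.2717  0.1061] 0.0067
wand_grip top 0.6 [489.3 260.7] [ 0.4963 -0.2779  0.147 ]
wand_grip side 0.59 [380.3 173.7] [ 0.5072 -0.2972  0.147 ]
   tri [ 0.4974 -0.27    0.1676] 0.0008
bud_tip top 0.45 [461.2 258.2] [ 0.4965 -0.2761  0.015 ]
bud_tip side 0.75 [278.9 261.2] [ 0.6468 -0.0172  0.015 ]
bud_tip side 0.56 [375.  219.1] [ 0.5003 -0.2748  0.015 ]
   tri [ 0.5878 -0.1687 -0.008 ] 0.2847
hanger top 0.61 [456.7 236.4] [ 0.537  -0.2732  0.    ]
hanger side 0.64 [362.1 215.5] [ 0.5433 -0.289   0.    ]
hanger side 0.54 [254.2 301.4] [0.6385 0.1091 0.    ]
   tri [ 0.536  -0.268   0.0185] 0.0014
hanger_seat top 0.92 [478.1 260.8] [ 0.4948
[... 1715 characters left out ...]
't': 1.4, 'q': array([ 1.02087431,  0.47704375,  0.02236478,  1.55536434, -0.01148614,
        1.10931792, -0.08309413]), 'joint_vel': array([ 0.00031241,  0.00031312, -0.00018692,  0.00078697,  0.00044901,
       -0.00096864, -0.00053842]), 'joint_torque': array([-1.25420098e-03, -5.96326697e+01,  1.60495564e+00, -2.81545454e+01,
        1.22321793e-02,  1.64493966e-03, -4.46560659e-05]), 'eef_pos': array([ 0.28865597, -0.61019555,  0.23129295]), 'tool_rot': array([-4.89214887e-06,  9.75695761e-01,  2.19129602e-01,  7.02702594e-06]), 'contact_force': array([-0.41965341, -0.39071156, -0.35245853]), 'torque': array([ 0.05125691,  0.0091466 , -0.00129844]), 'gripper_width': 1.0023788331210364}
```

View pictures.

View pics/top0.png

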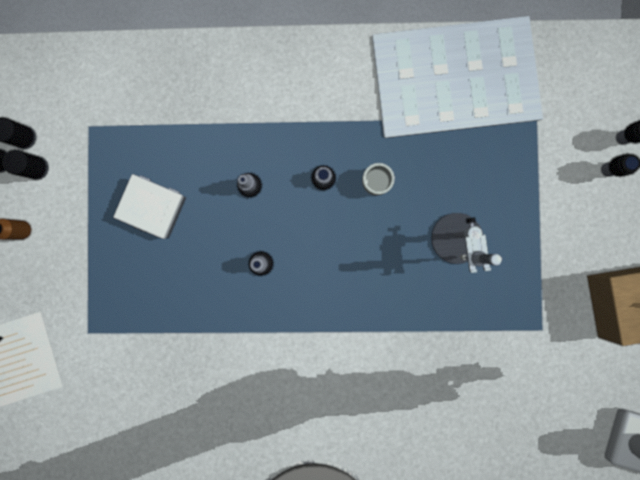

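View pics/side0.png

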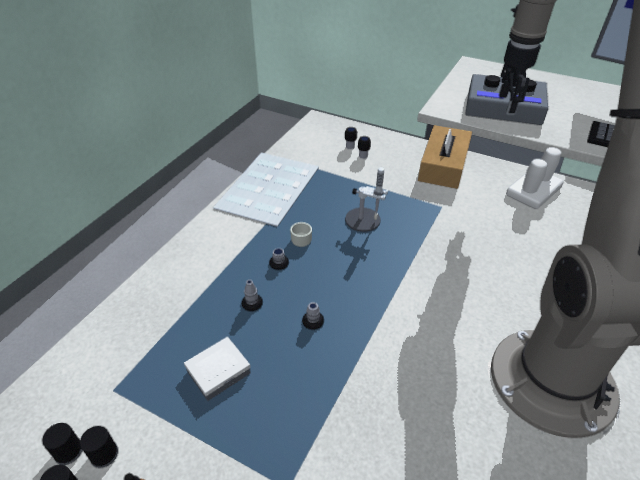

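```bash
python3 - <<'E'
import cv2,numpy as np
t=cv2.imread('pics/top0.png');s=cv2.imread('pics/side0.png')
def c(i,x,y,w=66,h=50):
    return cv2.resize(i[y-h//2:y+h//2,x-w//2:x+w//2],(396,300),interpolation=cv2.INTER_CUBIC)
o=np.vstack([np.hstack([c(t,475,245),c(t,250,185)]),np.hstack([c(s,372,200),c(s,252,290)])])
cv2.imwrite('pics/c0.png',o)
o=np.vstack([np.hstack([c(t,378,179),c(t,322,177)]),np.hstack([c(s,300,235),c(s,278,258)])])
cv2.imwrite('pics/c1.png',o)
E
```

```text
(no output)
```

View pics/c0.png

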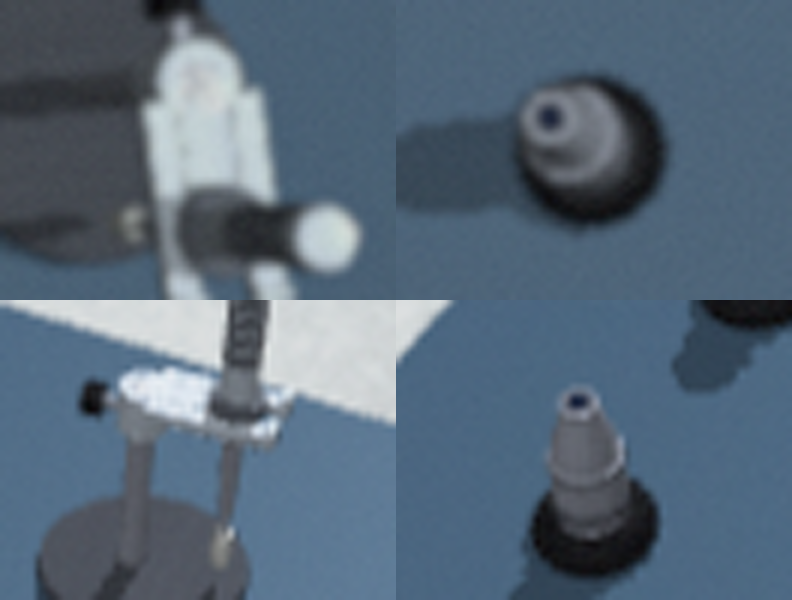

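View pics/c1.png

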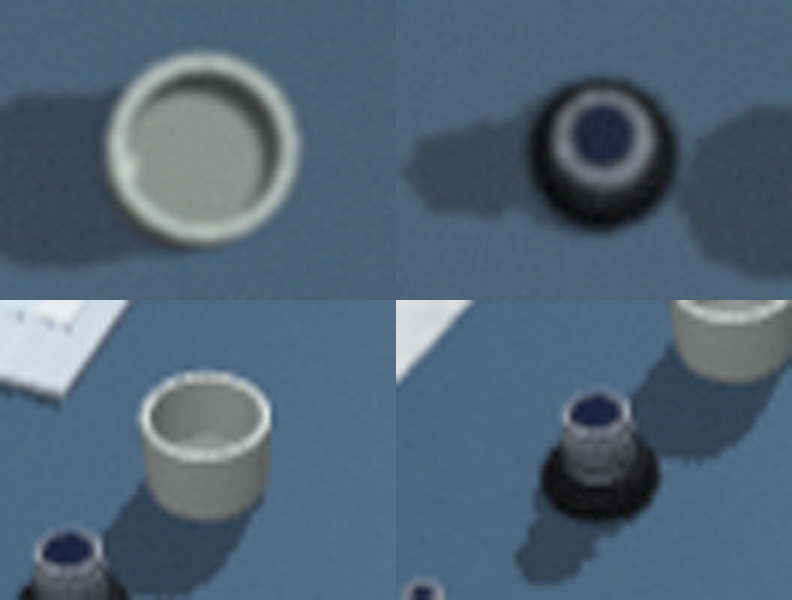

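```bash
python3 - <<'E'
from h import *
R={n:bot.read_camera(n) for n in('top','side')}
s=cv2.imread('pics/side0.png')
cv2.imwrite('pics/c2.png',cv2.resize(s[155:235,340:410],(700,600)[:2],fx=0,fy=0,interpolation=cv2.INTER_CUBIC))
def d(n,a,b,z):
    p,e=tri(R['top'],a,R['side'],b);print(n,p.round(4),round(e,4),atz(R['top'],a,z).round(4),atz(R['side'],b,z).round(4))
d('lens',(242.25,179.25),(248.9,281.3),.074)
d('pot',(378.4,178.3),(300.9,229.3),.04)
print('wandtop',atz(R['top'],(496.1,259.1),.179),'bud side',atz(R['side'],(375.2,219.3),.015),'col',atz(R['side'],(378.6,193.3),.105))
f=lambda u,v:(442+(u+.5)/6-.5,220+(v+.5)/6-.5)
for p in [(148,95),(170,290),(262,90),(295,290),(200,80)]: print(p,atz(R['top'],f(*p),.105).round(4))
print(bot.get_obs()['t'])
E
```

```text
lens [0.6393 0.1165 0.0755] 0.0015 [0.6388 0.1164 0.074 ] [0.6409 0.1156 0.074 ]
pot [ 0.643  -0.1232  0.0382] 0.0008 [ 0.6423 -0.1232  0.04  ] [ 0.6423 -0.1213  0.04  ]
wandtop [ 0.49970634 -0.27587686  0.179     ] bud side [ 0.49945088 -0.27442588  0.015     ] col [ 0.49739106 -0.27244236  0.105     ]
(148, 95) [ 0.5364 -0.2571  0.105 ]
(170, 290) [ 0.4833 -0.262   0.105 ]
(262, 90) [ 0.5374 -0.288   0.105 ]
(295, 290) [ 0.4829 -0.2958  0.105 ]
(200, 80) [ 0.5404 -0.2713  0.105 ]
1.5
```

View pics/c2.png

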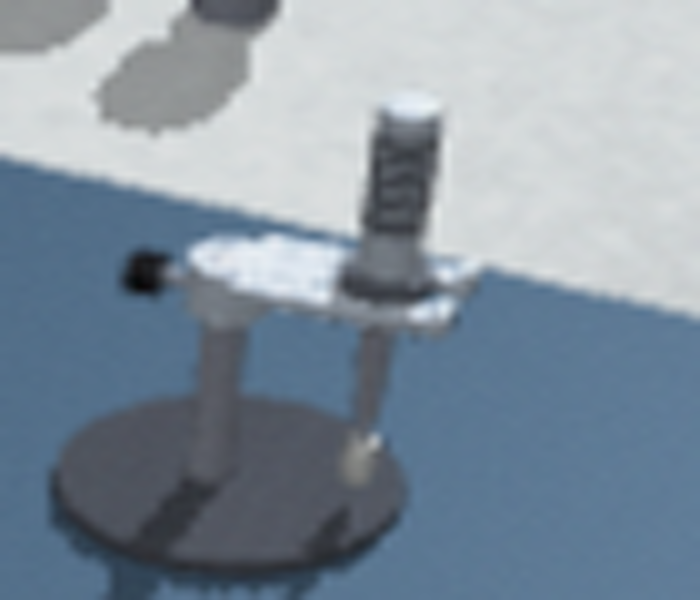

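Request:
step_arm(
  increments=[
    [0.01,0.015,0.01,0,0,0,-1],
    [0.03,0.045,0.02,0,0,0,-1],
    [0.05,0.08,0.03,0,0,0,-1],
    [0.07,0.115,0.03,0,0,0,-1],
    [0.09,0.15,0.03,0,0,0,-1],
    [0.11,0.185,0.03,0,0,0,-1],
    [0.13,0.22,0.03,0,0,0,-1],
    [0.15,0.25,0.03,0,0,0,-1],
    [0.17,0.275,0.03,0,0,0,-1],
    [0.18,0.29,0.03,0,0,0,-1],
  ],
  force=60,
)

```text
t: 2.33
eef_pos: [0.4715, -0.3159, 0.2617]
tool_rot: [-0.0, 0.975, 0.222, 0.001]
contact_force: [-0.2, 0.1, 0.7]
gripper_width: 0.996
```

Request:
step_arm(
  increments=[
    [0.01,0.015,0,0,0,0,-1],
    [0.02,0.03,0,0,0,0,-1],
    [0.03,0.0455,0,0,0,0,-1],
    [0.03,0.0455,0,0,0,0,-1],
    [0.03,0.0455,0,0,0,0,-1],
    [0.03,0.0455,0,0,0,0,-1],
  ],
)

```text
t: 2.83
eef_pos: [0.4981, -0.2755, 0.2613]
tool_rot: [0.0, 0.976, 0.219, -0.0]
contact_force: [0.3, -0.6, 0.4]
gripper_width: 0.998
```

```bash
python3 - <<'E'
from h import *
R={n:shot(n,n+'1.png') for n in('top','side')}
o=bot.get_obs();p=o['eef_pos'];print(o)
for n in R: print(n,proj(R[n],p),proj(R[n],[.499,-.2745,.179]),proj(R[n],[.499,-.2745,.015]))
s=cv2.imread('pics/side1.png');t=cv2.imread('pics/top1.png')
c=lambda i,x,y:cv2.resize(i[y-60:y+60,x-40:x+40],(400,600),interpolation=cv2.INTER_CUBIC)
cv2.imwrite('pics/c3.png',np.hstack([c(s,380,170),c(t,490,255)]))
E
```

```text
{'t': 2.9333, 'q': array([ 0.51271082,  0.28205125, -0.14263736,  1.77113798,  0.04528488,
        1.09162725, -0.77631105]), 'joint_vel': array([ 0.00270498, -0.00219917, -0.00259782, -0.00039866, -0.000873  ,
        0.00039286, -0.00074865]), 'joint_torque': array([-4.59159566e-01, -4.70475483e+01, -7.29489997e-01, -2.78986305e+01,
       -9.50724439e-03, -2.75076927e-03,  5.32124337e-03]), 'eef_pos': array([ 0.49784736, -0.27600111,  0.26131407]), 'tool_rot': array([ 2.26562280e-04,  9.75925720e-01,  2.18102946e-01, -2.06067732e-04]), 'contact_force': array([ 0.04765548, -0.19760522, -0.04889804]), 'torque': array([0.00453015, 0.04905986, 0.0365396 ]), 'gripper_width': 0.9984241715352823}
top [521.65407922 262.47449717] [495.16522609 259.5929912 ] [460.266615   256.84674819]
side [384.97475384 139.38462111] [381.00464129 168.72315268] [375.36592324 219.33538844]
```

View pics/c3.png

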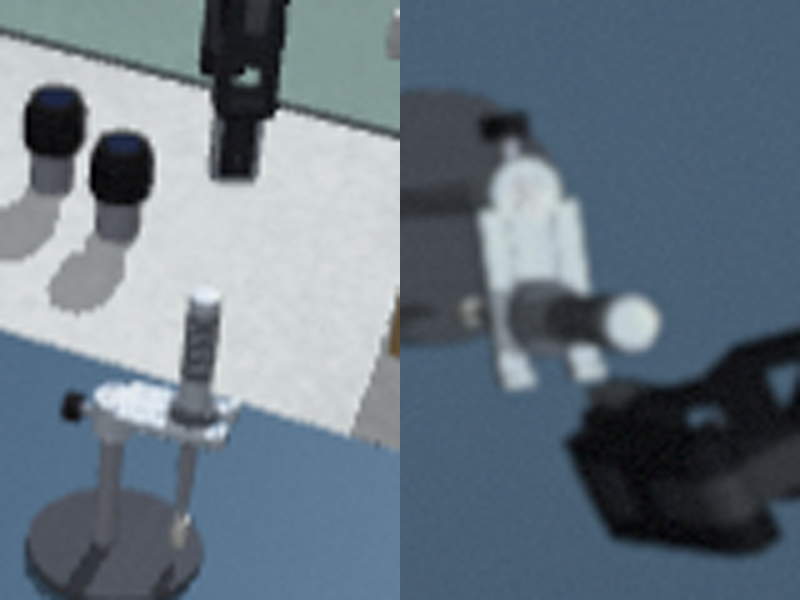

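Request:
step_arm(
  increments=[
    [0.0005,0,-0.02,0,0,0,-1],
    [0.0005,0,-0.04,0,0,0,-1],
    [0.0005,0,-0.06,0,0,0,-1],
    [0.0005,0,-0.08,0,0,0,-1],
    [0.0005,0,-0.1,0,0,0,-1],
    [0.0005,0,-0.115,0,0,0,-1],
    [0.0005,0,-0.125,0,0,0,-1],
    [0.0005,0,-0.133,0,0,0,-1],
    [0.0005,0,-0.133,0,0,0,-1],
    [0.0005,0,-0.133,0,0,0,-1],
  ],
)

```text
t: 3.77
eef_pos: [0.4992, -0.2751, 0.1286]
tool_rot: [0.0, 0.976, 0.219, 0.0]
contact_force: [0.5, -0.1, 0.3]
gripper_width: 1.002
```

Request:
step_arm(
  increments=[
    [0,0,0,0,0,0,0.2],
    [0,0,0,0,0,0,0.4],
    [0,0,0,0,0,0,0.5],
    [0,0,0,0,0,0,0.6],
    [0,0,0,0,0,0,0.7],
    [0,0,0,0,0,0,0.8],
    [0,0,0,0,0,0,1],
    [0,0,0,0,0,0,1],
    [0,0,0,0,0,0,1],
    [0,0,0,0,0,0,1],
  ],
  force=50,
)

```text
t: 4.6
eef_pos: [0.4992, -0.2748, 0.1284]
tool_rot: [0.0, 0.976, 0.219, 0.0]
contact_force: [-0.2, -0.5, 1.7]
gripper_width: 0.175
```

```bash
python3 - <<'E'
from h import *
R={n:shot(n,n+'2.png') for n in('top','side')}
o=bot.get_obs();p=o['eef_pos'];print(p,o['tool_rot'],o['contact_force'],o['gripper_width'],o['t'])
s=cv2.imread('pics/side2.png');t=cv2.imread('pics/top2.png')
c=lambda i,x,y:cv2.resize(i[y-60:y+60,x-40:x+40],(400,600),interpolation=cv2.INTER_CUBIC)
cv2.imwrite('pics/c4.png',np.hstack([c(s,380,180),c(t,480,255)]))
E
```

```text
[ 0.49922735 -0.27473062  0.12842734] [7.79750446e-05 9.75695307e-01 2.19131589e-01 9.16225259e-05] [-0.93577905  0.53109319  1.87850886] 0.17010395759006994 4.7
```

View pics/c4.png

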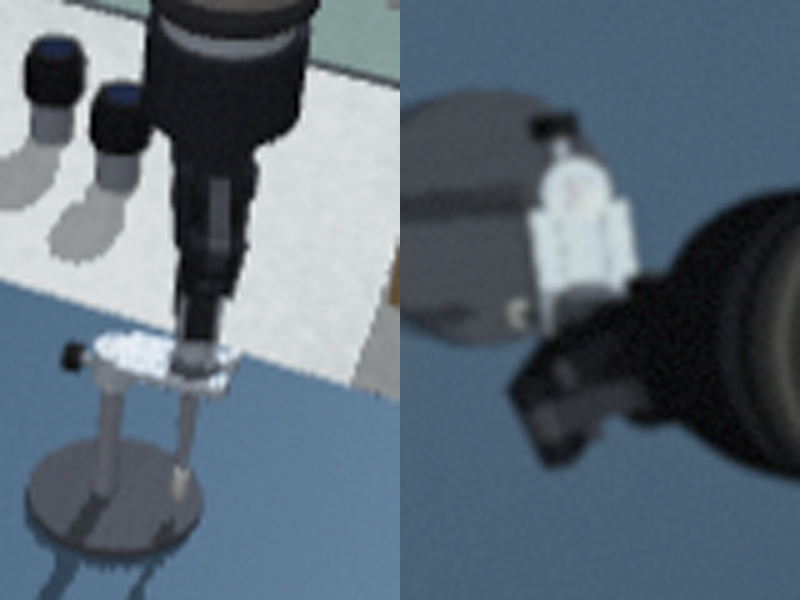

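Request:
step_arm(
  increments=[
    [0,0,0.005,0,0,0,1],
    [0,0,0.015,0,0,0,1],
    [0,0,0.03,0,0,0,1],
    [0,0,0.045,0,0,0,1],
    [0,0,0.06,0,0,0,1],
    [0,0,0.075,0,0,0,1],
    [0,0,0.09,0,0,0,1],
    [0,0,0.105,0,0,0,1],
    [0,0,0.115,0,0,0,1],
    [0,0,0.115,0,0,0,1],
  ],
)

```text
t: 5.53
eef_pos: [0.5004, -0.2752, 0.2462]
tool_rot: [0.001, 0.976, 0.219, 0.002]
contact_force: [-0.0, -0.2, -0.1]
gripper_width: 0.179
```

```bash
python3 - <<'E'
from h import *
R={n:shot(n,n+'3.png') for n in('top','side')}
o=bot.get_obs();p=o['eef_pos'];print(p,o['tool_rot'],o['contact_force'],o['gripper_width'],o['t'])
tip=p-[0,0,.1134]
for n in R:
  print(n,proj(R[n],tip),[np.array(l['location'])*[640,480] for l in bot.place_of('bud_tip',n)[:2]])
s=cv2.imread('pics/side3.png');t=cv2.imread('pics/top3.png')
c=lambda i,x,y:cv2.resize(i[y-60:y+60,x-40:x+40],(400,600),interpolation=cv2.INTER_CUBIC)
cv2.imwrite('pics/c5.png',np.hstack([c(s,380,160),c(t,480,255)]))
E
```

```text
[ 0.49905656 -0.27469254  0.24345216] [1.51122614e-04 9.75711935e-01 2.19057436e-01 1.91079543e-04] [ 0.77260079 -0.14853845  0.1505636 ] 0.17334044773848278 5.6333
top [483.12510332 258.59898581] [array([485.888, 263.088])]
side [379.2184134  184.74481932] [array([378.304, 186.   ])]
```

View pics/c5.png

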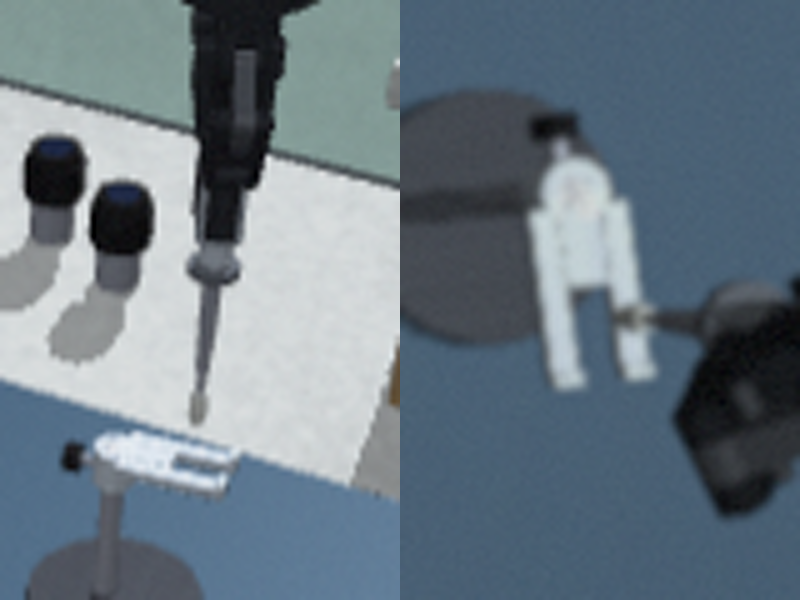

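Request:
step_arm(
  increments=[
    [0.005,0.005,0,0,0,0,1],
    [0.02,0.02,0,0,0,0,1],
    [0.04,0.042,0,0,0,0,1],
    [0.06,0.064,0,0,0,0,1],
    [0.08,0.086,0,0,0,0,1],
    [0.1,0.107,0,0,0,0,1],
    [0.12,0.128,0,0,0,0,1],
    [0.133,0.142,0,0,0,0,1],
    [0.141,0.149,0,0,0,0,1],
    [0.1435,0.152,0,0,0,0,1],
  ],
)

```text
t: 6.57
eef_pos: [0.6436, -0.1203, 0.2423]
tool_rot: [-0.001, 0.975, 0.221, -0.0]
contact_force: [-0.0, -0.1, -0.1]
gripper_width: 0.169
```

Request:
step_arm(
  increments=[
    [0,0,-0.015,0,0,0,1],
    [0,0,-0.03,0,0,0,1],
    [0,0,-0.045,0,0,0,1],
    [0,0,-0.06,0,0,0,1],
    [0,0,-0.07,0,0,0,1],
    [0,0,-0.075,0,0,0,1],
    [0,0,-0.075,0,0,0,1],
    [0,0,-0.075,0,0,0,1],
  ],
)

```text
t: 7.23
eef_pos: [0.6426, -0.1232, 0.1686]
tool_rot: [0.0, 0.976, 0.219, 0.0]
contact_force: [-0.4, -0.4, 0.4]
gripper_width: 0.173
```

```bash
python3 - <<'E'
from h import *
R={n:shot(n,n+'4.png') for n in('top','side')}
o=bot.get_obs();p=o['eef_pos'];print(p,o['tool_rot'],o['contact_force'],o['gripper_width'],o['t'])
tip=p-[0,0,.1134]
for n in R:
  print(n,proj(R[n],tip),proj(R[n],[.6425,-.1225,.04]))
s=cv2.imread('pics/side4.png');t=cv2.imread('pics/top4.png')
c=lambda i,x,y:cv2.resize(i[y-60:y+60,x-40:x+40],(400,600),interpolation=cv2.INTER_CUBIC)
cv2.imwrite('pics/c6.png',np.hstack([c(s,300,210),c(t,380,180)]))
print(atz(R['top'],(478.5,258.4),.105))
E
```

```text
[ 0.64322542 -0.1229365   0.16937031] [3.28008599e-04 9.75730449e-01 2.18973411e-01 7.92949990e-04] [ 0.00196325 -0.12217278  0.16897783] 0.1716465517917232 7.3333
top [379.38606395 176.38767314] [378.03538983 178.22018445]
side [300.78975891 224.12520065] [301.07426855 229.00775211]
[ 0.49865097 -0.27623987  0.105     ]
```

View pics/c6.png

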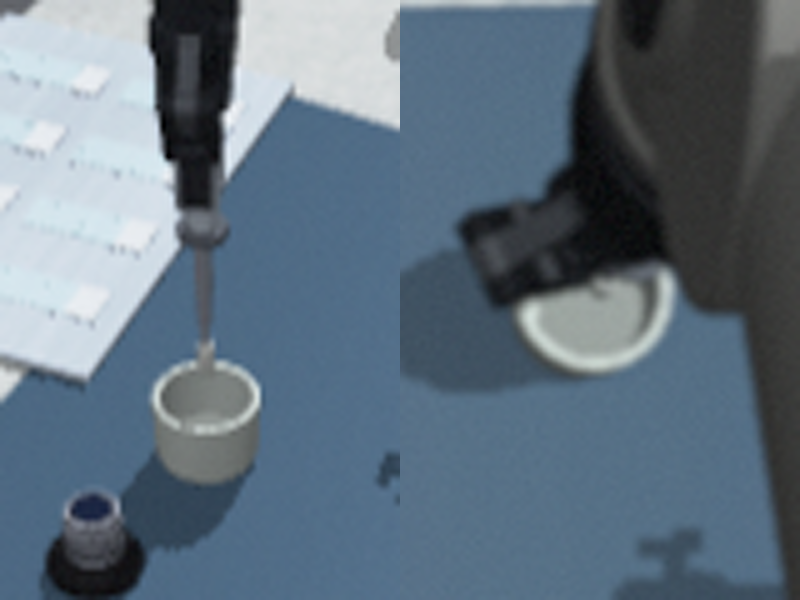

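Request:
step_arm(
  increments=[
    [0,0,-0.01,0,0,0,1],
    [0,0,-0.02,0,0,0,1],
    [0,0,-0.03,0,0,0,1],
    [0,0,-0.037,0,0,0,1],
    [0,0,-0.042,0,0,0,1],
    [0,0,-0.045,0,0,0,1],
    [0,0,-0.047,0,0,0,1],
    [0,0,-0.047,0,0,0,1],
    [0,0,-0.047,0,0,0,1],
  ],
)

```text
t: 8.08
eef_pos: [0.6429, -0.1227, 0.1215]
tool_rot: [0.0, 0.976, 0.219, 0.0]
contact_force: [0.1, 0.4, -1.4]
gripper_width: 0.174
```

Request:
step_arm(
  increments=[
    [0,0,-0.001,0,0,0,1],
    [0,0,-0.002,0,0,0,1],
    [0,0,-0.003,0,0,0,1],
    [0,0,-0.0035,0,0,0,1],
    [0,0,-0.0035,0,0,0,1],
    [0,0,-0.0035,0,0,0,1],
  ],
)

```text
t: 8.58
eef_pos: [0.6428, -0.1228, 0.118]
tool_rot: [0.0, 0.976, 0.219, 0.0]
contact_force: [-0.4, -0.9, 0.9]
gripper_width: 0.172
```

```bash
python3 - <<'E'
from h import *
F=[];P=[]
for i in range(4):
  r=shot('side','side5.png');o=bot.get_obs();F.append(o['contact_force']);P.append(o['eef_pos'])
print(np.mean(F,0),np.std(F,0),np.mean(P,0),o['t'])
print(proj(r,np.mean(P,0)-[0,0,.1134]))
s=cv2.imread('pics/side5.png')
c=lambda i,x,y:cv2.resize(i[y-60:y+60,x-40:x+40],(400,600),interpolation=cv2.INTER_CUBIC)
cv2.imwrite('pics/c7.png',c(s,300,210))
E
```

```text
[ 0.3593006  -0.51639358  0.53365445] [0.25120248 0.42548073 0.50851191] [ 0.64278014 -0.12274579  0.1179621 ] 8.7833
[301.2816754  239.04761171]
```

View pics/c7.png

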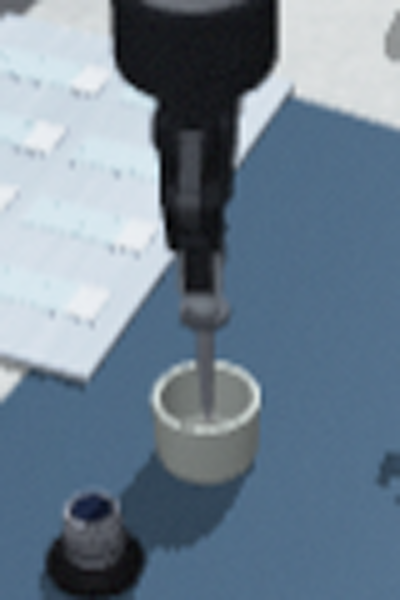

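Request:
step_arm(
  increments=[
    [0,0,0.008,0,0,0,1],
    [0,0,0.02,0,0,0,1],
    [0,0,0.035,0,0,0,1],
    [0,0,0.05,0,0,0,1],
    [0,0,0.065,0,0,0,1],
    [0,0,0.08,0,0,0,1],
    [0,0,0.095,0,0,0,1],
    [0,0,0.105,0,0,0,1],
    [0,0,0.11,0,0,0,1],
    [0,0,0.11,0,0,0,1],
  ],
)

```text
t: 9.62
eef_pos: [0.6433, -0.1227, 0.2296]
tool_rot: [0.0, 0.976, 0.219, 0.001]
contact_force: [0.6, -0.3, 0.1]
gripper_width: 0.176
```

Request:
step_arm(
  increments=[
    [0,0.008,0,0,0,0,1],
    [0,0.03,0,0,0,0,1],
    [0,0.06,0,0,0,0,1],
    [-0.001,0.09,0,0,0,0,1],
    [-0.001,0.12,0,0,0,0,1],
    [-0.002,0.15,0,0,0,0,1],
    [-0.002,0.18,0,0,0,0,1],
    [-0.003,0.21,0,0,0,0,1],
    [-0.003,0.23,0,0,0,0,1],
    [-0.003,0.2385,0,0,0,0,1],
  ],
)

```text
t: 10.45
eef_pos: [0.638, 0.1213, 0.2266]
tool_rot: [-0.001, 0.975, 0.222, -0.001]
contact_force: [-0.4, 0.4, 0.3]
gripper_width: 0.174
```

Request:
step_arm(
  increments=[
    [0,0,-0.01,0,0,0,1],
    [0,0,-0.018,0,0,0,1],
    [0,0,-0.024,0,0,0,1],
    [0,0,-0.024,0,0,0,1],
    [0,0,-0.024,0,0,0,1],
    [0,0,-0.024,0,0,0,1],
  ],
)

```text
t: 10.95
eef_pos: [0.6399, 0.1145, 0.2038]
tool_rot: [0.0, 0.976, 0.218, 0.0]
contact_force: [-0.3, 0.2, -1.3]
gripper_width: 0.173
```

```bash
python3 - <<'E'
from h import *
R={n:shot(n,n+'6.png') for n in('top','side')}
o=bot.get_obs();p=o['eef_pos'];print(p,o['tool_rot'],o['contact_force'],o['gripper_width'],o['t'])
tip=p-[0,0,.1134]
for n in R:
  print(n,proj(R[n],tip),proj(R[n],[p[0],p[1],.074]))
s=cv2.imread('pics/side6.png');t=cv2.imread('pics/top6.png')
c=lambda i,x,y:cv2.resize(i[y-30:y+30,x-20:x+20],(400,600),interpolation=cv2.INTER_CUBIC)
cv2.imwrite('pics/c8.png',np.hstack([c(s,250,275),c(t,245,185)]))
E
```

```text
[0.64002243 0.11520635 0.20426538] [7.11138754e-05 9.75807054e-01 2.18633039e-01 4.27296349e-04] [ 0.37381529  0.42987996 -1.18650928] 0.17484343053754947 11.05
top [241.07244157 176.99938055] [242.95181864 178.54955903]
side [248.62449428 276.12887101] [249.31915485 281.33530714]
```

View pics/c8.png

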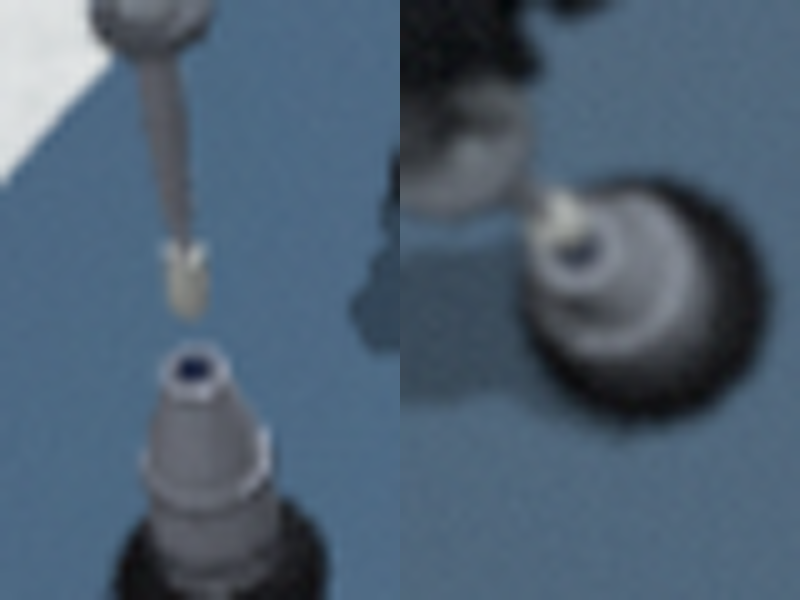

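Request:
step_arm(
  increments=[
    [-0.0003,0.001,-0.004,0,0,0,1],
    [-0.0003,0.001,-0.008,0,0,0,1],
    [-0.0003,0.001,-0.011,0,0,0,1],
    [-0.0003,0.001,-0.013,0,0,0,1],
    [-0.0003,0.001,-0.013,0,0,0,1],
    [-0.0003,0.001,-0.013,0,0,0,1],
  ],
)

```text
t: 11.55
eef_pos: [0.6392, 0.1168, 0.1906]
tool_rot: [0.0, 0.976, 0.219, -0.0]
contact_force: [-0.5, -0.3, -0.6]
gripper_width: 0.173
```

```bash
python3 - <<'E'
from h import *
R={n:shot(n,n+'7.png') for n in('top','side')}
o=bot.get_obs();p=o['eef_pos'];print(p,o['tool_rot'],o['contact_force'],o['gripper_width'],o['t'])
tip=p-[0,0,.1134]
for n in R:
  print(n,proj(R[n],tip),proj(R[n],[p[0],p[1],.074]))
s=cv2.imread('pics/side7.png');t=cv2.imread('pics/top7.png')
c=lambda i,x,y:cv2.resize(i[y-30:y+30,x-20:x+20],(400,600),interpolation=cv2.INTER_CUBIC)
cv2.imwrite('pics/c9.png',np.hstack([c(s,250,275),c(t,245,185)]))
E
```

```text
[0.63943349 0.1168582  0.19093835] [-1.14968623e-06  9.75697225e-01  2.19123046e-01  1.29084019e-04] [-0.57954471 -0.31516125 -1.11807767] 0.1736267721555609 11.65
top [241.61454307 178.58410841] [242.00627384 178.90187496]
side [248.98327084 280.83746413] [249.12832974 281.92065433]
```

View pics/c9.png

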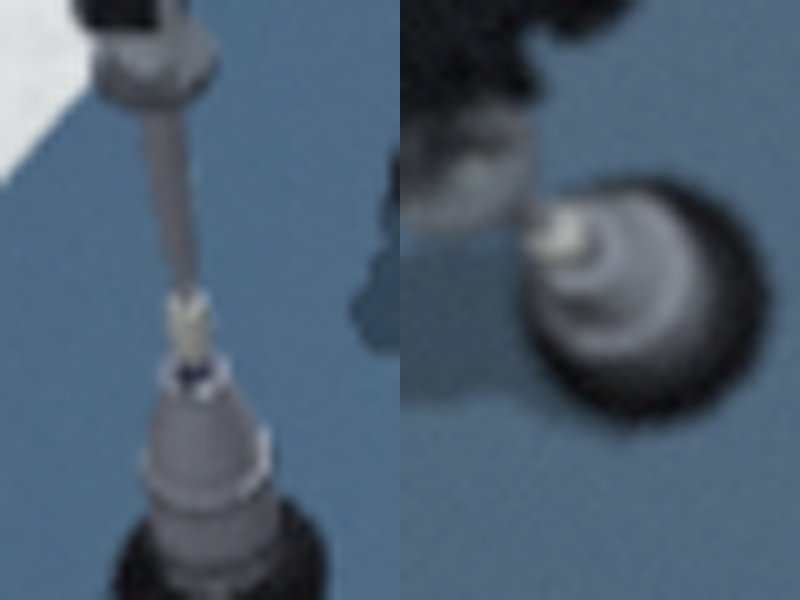

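Request:
step_arm(
  increments=[
    [-0.0004,0,-0.001,0,0,0,1],
    [-0.0004,0,-0.002,0,0,0,1],
    [-0.0004,0,-0.003,0,0,0,1],
    [-0.0004,0,-0.004,0,0,0,1],
    [-0.0004,0,-0.005,0,0,0,1],
    [-0.0004,0,-0.0055,0,0,0,1],
    [-0.0004,0,-0.0055,0,0,0,1],
    [-0.0004,0,-0.0055,0,0,0,1],
  ],
)

```text
t: 12.32
eef_pos: [0.639, 0.1168, 0.1854]
tool_rot: [0.0, 0.976, 0.219, 0.0]
contact_force: [0.1, 0.1, 0.4]
gripper_width: 0.17
```

```bash
python3 - <<'E'
from h import *
F=[];P=[]
for i in range(6):
  R={n:shot(n,n+'8.png') for n in('top','side')}
  o=bot.get_obs();F.append(o['contact_force']);P.append(o['eef_pos'])
p=np.mean(P,0);print(np.mean(F,0),p,o['gripper_width'],o['t'])
for n in R:
  print(n,proj(R[n],[p[0],p[1],.074]))
s=cv2.imread('pics/side8.png');t=cv2.imread('pics/top8.png')
c=lambda i,x,y:cv2.resize(i[y-30:y+30,x-20:x+20],(400,600),interpolation=cv2.INTER_CUBIC)
cv2.imwrite('pics/c10.png',np.hstack([c(s,250,275),c(t,245,185)]))
E
```

```text
[-0.08310763  0.19374364  0.34098785] [0.63895492 0.11679903 0.18536829] 0.17290677359720563 12.9167
top [242.04164649 179.17603297]
side [249.32556787 281.97870224]
```

View pics/c10.png

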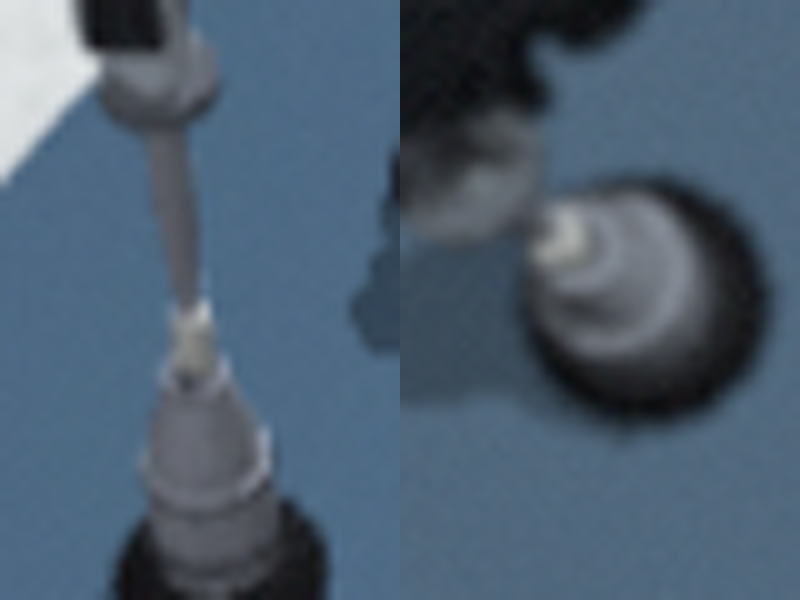

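Request:
step_arm(
  increments=[
    [0,0,0,0,0,0,1],
    [0,0,0,0,0,0,1],
    [0,0,0.004,0,0,0,1],
    [0,0,0.012,0,0,0,1],
    [0,0,0.025,0,0,0,1],
    [0,0,0.04,0,0,0,1],
    [0,0,0.05,0,0,0,1],
    [0,0,0.0579,0,0,0,1],
    [0,0,0.0579,0,0,0,1],
  ],
)

```text
t: 13.67
eef_pos: [0.6401, 0.1172, 0.246]
tool_rot: [-0.0, 0.976, 0.219, 0.002]
contact_force: [-0.6, -0.7, -0.6]
gripper_width: 0.172
```

Request:
step_arm(
  increments=[
    [-0.003,-0.008,0,0,0,0,1],
    [-0.01,-0.028,0,0,0,0,1],
    [-0.02,-0.056,0,0,0,0,1],
    [-0.03,-0.084,0,0,0,0,1],
    [-0.04,-0.112,0,0,0,0,1],
    [-0.05,-0.14,0,0,0,0,1],
    [-0.06,-0.168,0,0,0,0,1],
    [-0.07,-0.196,0,0,0,0,1],
    [-0.08,-0.224,0,0,0,0,1],
    [-0.09,-0.252,0,0,0,0,1],
  ],
)

```text
t: 14.5
eef_pos: [0.5471, -0.1371, 0.2423]
tool_rot: [-0.0, 0.976, 0.219, -0.001]
contact_force: [-0.1, -0.4, -0.3]
gripper_width: 0.173
```

Request:
step_arm(
  increments=[
    [-0.01,-0.028,0,0,0,0,1],
    [-0.02,-0.056,0,0,0,0,1],
    [-0.03,-0.084,0,0,0,0,1],
    [-0.04,-0.112,0,0,0,0,1],
    [-0.046,-0.13,0,0,0,0,1],
    [-0.05,-0.1398,0,0,0,0,1],
    [-0.05,-0.1398,0,0,0,0,1],
    [-0.05,-0.1398,0,0,0,0,1],
    [-0.05,-0.1398,0,0,0,0,1],
  ],
)

```text
t: 15.25
eef_pos: [0.4995, -0.2731, 0.2429]
tool_rot: [-0.001, 0.975, 0.22, 0.0]
contact_force: [-0.2, -0.2, -0.2]
gripper_width: 0.172
```

```bash
python3 - <<'E'
from h import *
R={n:shot(n,n+'9.png') for n in('top','side')}
o=bot.get_obs();p=o['eef_pos'];print(p,o['tool_rot'],o['contact_force'],o['gripper_width'],o['t'])
tip=p-[0,0,.1134]
for n in R:
  print(n,proj(R[n],tip))
s=cv2.imread('pics/side9.png');t=cv2.imread('pics/top9.png')
c=lambda i,x,y:cv2.resize(i[y-60:y+60,x-40:x+40],(400,600),interpolation=cv2.INTER_CUBIC)
cv2.imwrite('pics/c11.png',np.hstack([c(s,380,160),c(t,480,255)]))
E
```

```text
[ 0.4997199  -0.27306811  0.243128  ] [-3.42522258e-04  9.75376654e-01  2.20545314e-01  1.72228144e-04] [ 0.44156553 -0.37490637 -0.9210174 ] 0.16751331023898194 15.35
top [482.0067254  258.18288699]
side [378.71429533 185.11716415]
```

View pics/c11.png

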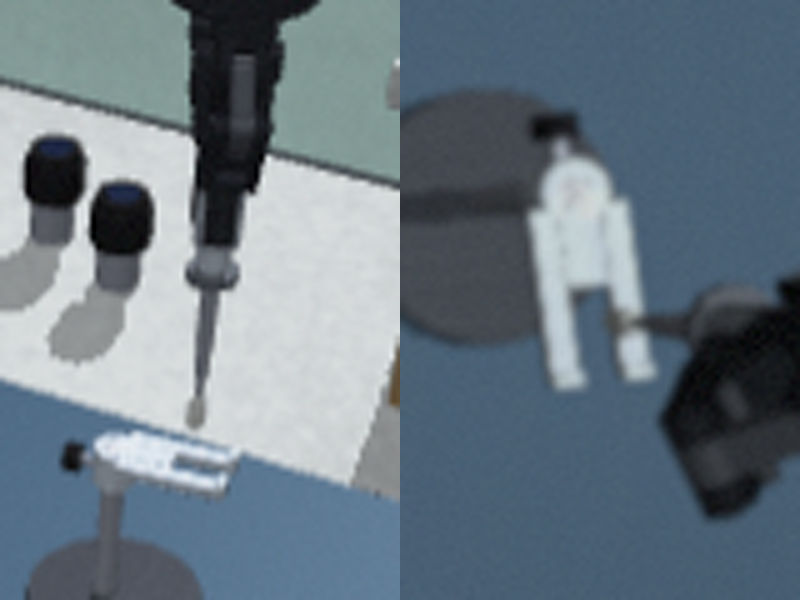

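View pics/side9.png

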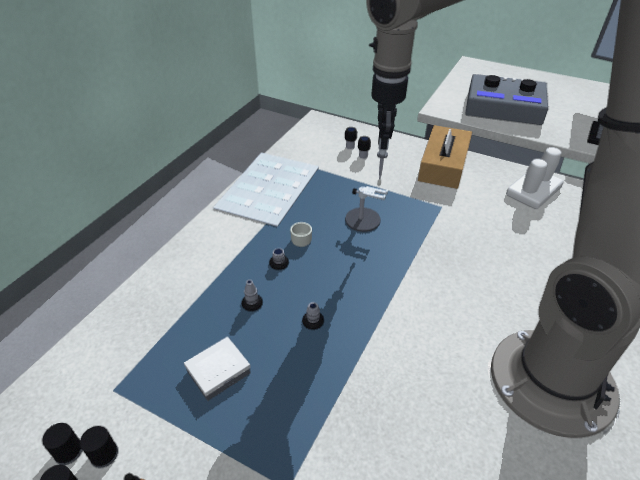

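Request:
step_arm(
  increments=[
    [0,-0.0003,0,0,0,0,1],
    [0,-0.0003,-0.004,0,0,0,1],
    [0,-0.0003,-0.01,0,0,0,1],
    [0,-0.0003,-0.015,0,0,0,1],
    [0,-0.0003,-0.018,0,0,0,1],
    [0,-0.0003,-0.018,0,0,0,1],
    [0,-0.0003,-0.018,0,0,0,1],
  ],
)

```text
t: 15.93
eef_pos: [0.4987, -0.2752, 0.2248]
tool_rot: [-0.0, 0.976, 0.219, -0.0]
contact_force: [-0.3, -0.1, 0.2]
gripper_width: 0.169
```

```bash
python3 - <<'E'
from h import *
R={n:shot(n,n+'10.png') for n in('top','side')}
o=bot.get_obs();p=o['eef_pos'];print(p,o['tool_rot'],o['contact_force'],o['gripper_width'],o['t'])
tip=p-[0,0,.1134]
for n in R:
  print(n,proj(R[n],tip),proj(R[n],[p[0],p[1],.105]))
s=cv2.imread('pics/side10.png');t=cv2.imread('pics/top10.png')
c=lambda i,x,y:cv2.resize(i[y-30:y+30,x-20:x+20],(400,600),interpolation=cv2.INTER_CUBIC)
cv2.imwrite('pics/c12.png',np.hstack([c(s,380,185),c(t,478,255)]))
E
```

```text
[ 0.49902787 -0.27537208  0.2253233 ] [6.19302817e-05 9.75709062e-01 2.19070334e-01 1.03899723e-04] [0.36904523 0.25934144 0.41487039] 0.17641436827932924 16.0333
top [479.46862238 258.29259695] [477.96168821 258.17465454]
side [378.69288955 190.33596632] [378.4519003  192.49473087]
```

View pics/c12.png

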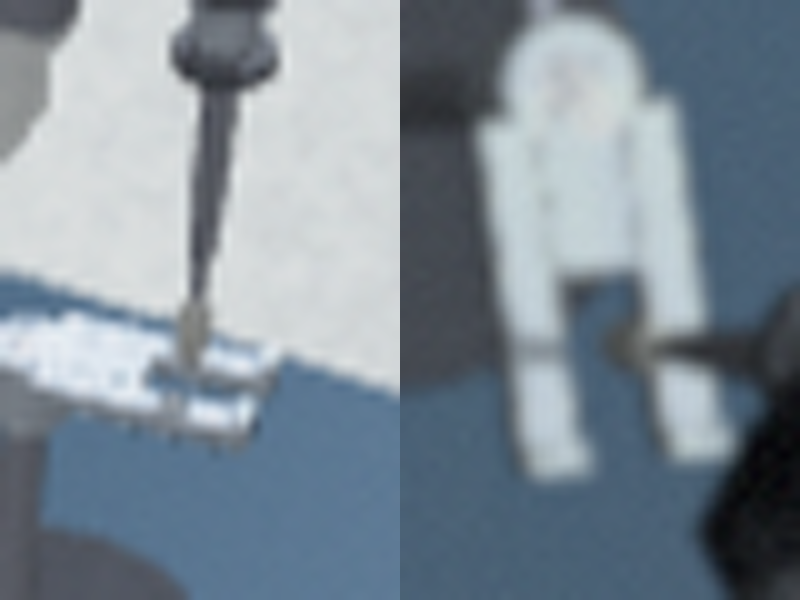

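Request:
step_arm(
  increments=[
    [0,0,-0.006,0,0,0,1],
    [0,0,-0.016,0,0,0,1],
    [0,0,-0.028,0,0,0,1],
    [0,0,-0.042,0,0,0,1],
    [0,0,-0.056,0,0,0,1],
    [0,0,-0.07,0,0,0,1],
    [0,0,-0.082,0,0,0,1],
    [0,0,-0.09,0,0,0,1],
    [0,0,-0.093,0,0,0,1],
    [0,0,-0.093,0,0,0,1],
  ],
)

```text
t: 16.87
eef_pos: [0.4985, -0.2751, 0.1312]
tool_rot: [-0.0, 0.976, 0.219, -0.001]
contact_force: [0.0, -0.6, -0.2]
gripper_width: 0.176
```

Request:
step_arm(
  increments=[
    [0,0,-0.001,0,0,0,1],
    [0,0,-0.002,0,0,0,1],
    [0,0,-0.003,0,0,0,1],
    [0,0,-0.0037,0,0,0,1],
    [0,0,-0.0037,0,0,0,1],
    [0,0,-0.0037,0,0,0,1],
  ],
)

```text
t: 17.37
eef_pos: [0.499, -0.2753, 0.1287]
tool_rot: [0.0, 0.976, 0.219, 0.0]
contact_force: [-1.0, -0.2, -0.8]
gripper_width: 0.174
```

```bash
python3 - <<'E'
from h import *
R={n:shot(n,n+'11.png') for n in('top','side')}
o=bot.get_obs();p=o['eef_pos'];print(p,o['tool_rot'],o['contact_force'],o['gripper_width'],o['t'])
s=cv2.imread('pics/side11.png');t=cv2.imread('pics/top11.png')
c=lambda i,x,y:cv2.resize(i[y-60:y+60,x-40:x+40],(400,600),interpolation=cv2.INTER_CUBIC)
cv2.imwrite('pics/c13.png',np.hstack([c(s,380,185),c(t,478,255)]))
E
```

```text
[ 0.49899312 -0.27533802  0.12866702] [9.29577996e-05 9.75705913e-01 2.19084343e-01 1.16382518e-04] [ 0.070527    0.38137438 -0.77079395] 0.1704983810906758 17.4667
```

View pics/c13.png

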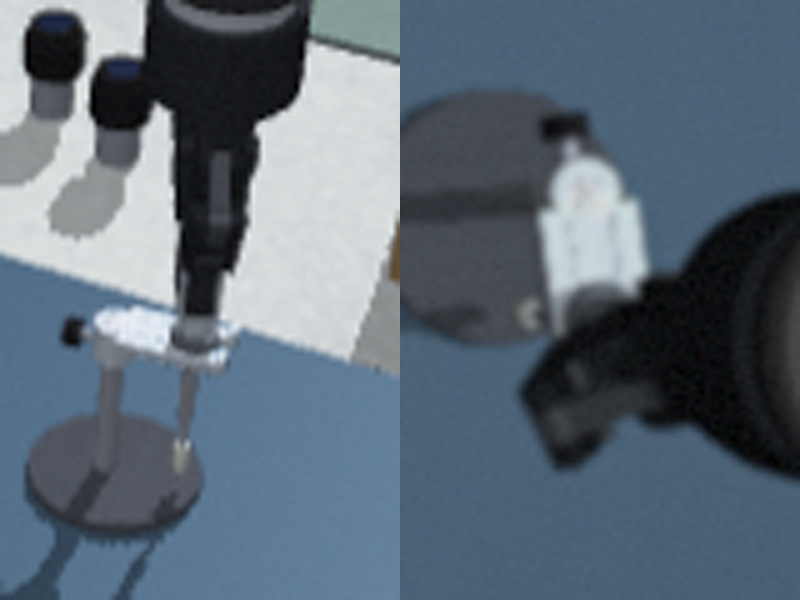

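Seated as at the start (collar on the prongs, shank in the slot). Release slowly, then retreat upward.

Request:
step_arm(
  increments=[
    [0,0,0,0,0,0,0.7],
    [0,0,0,0,0,0,0.6],
    [0,0,0,0,0,0,0.5],
    [0,0,0,0,0,0,0.4],
    [0,0,0,0,0,0,0.2],
    [0,0,0,0,0,0,0],
    [0,0,0,0,0,0,-0.5],
    [0,0,0,0,0,0,-1],
    [0,0,0,0,0,0,-1],
    [0,0,0,0,0,0,-1],
  ],
)

```text
t: 18.3
eef_pos: [0.4989, -0.2753, 0.1285]
tool_rot: [0.0, 0.976, 0.219, 0.0]
contact_force: [0.1, -0.7, -1.0]
gripper_width: 0.998
```

Request:
step_arm(
  increments=[
    [0,0,0.005,0,0,0,-1],
    [0,0,0.015,0,0,0,-1],
    [0,0,0.03,0,0,0,-1],
    [0,0,0.05,0,0,0,-1],
    [0,0,0.07,0,0,0,-1],
    [0,0,0.09,0,0,0,-1],
    [0,0,0.11,0,0,0,-1],
    [0,0,0.125,0,0,0,-1],
    [0,0,0.135,0,0,0,-1],
    [0,0,0.135,0,0,0,-1],
  ],
)

```text
t: 19.13
eef_pos: [0.5001, -0.2759, 0.2666]
tool_rot: [0.001, 0.976, 0.219, 0.002]
contact_force: [-0.1, 0.4, -0.6]
gripper_width: 0.998
```

Request:
step_arm(
  increments=[
    [-0.01,-0.015,0.005,0,0,0,-1],
    [-0.03,-0.03,0.01,0,0,0,-1],
    [-0.04,-0.06,0.01,0,0,0,-1],
    [-0.05,-0.08,0.01,0,0,0,-1],
    [-0.06,-0.1,0.01,0,0,0,-1],
    [-0.06,-0.1,0.01,0,0,0,-1],
    [-0.06,-0.1,0.01,0,0,0,-1],
    [-0.06,-0.1,0.01,0,0,0,-1],
  ],
)

```text
t: 19.8
eef_pos: [0.4391, -0.3743, 0.2728]
tool_rot: [-0.001, 0.976, 0.219, -0.0]
contact_force: [0.2, 0.6, -0.6]
gripper_width: 0.999
```

```bash
python3 - <<'E'
from h import *
R={n:shot(n,n+'12.png') for n in('top','side')}
o=bot.get_obs();p=o['eef_pos'];print(p,o['contact_force'],o['gripper_width'],o['t'])
s=cv2.imread('pics/side12.png');t=cv2.imread('pics/top12.png')
c=lambda i,x,y:cv2.resize(i[y-60:y+60,x-40:x+40],(400,600),interpolation=cv2.INTER_CUBIC)
cv2.imwrite('pics/c14.png',np.hstack([c(s,380,185),c(t,478,255)]))
for n in('top','side'):
  a=cv2.imread(f'pics/{n}0.png').astype(int);b=cv2.imread(f'pics/{n}12.png').astype(int)
  d=np.abs(a-b).max(2)
  for k,P in {'tall':(.639,.1165,.04),'mid':(.49,.095,.03),'short':(.649,-.023,.02),'pot':(.6425,-.1225,.02),'box':(.595,.3,.02)}.items():
    u,v=proj(R[n],P).astype(int);w=40 if k=='box' else 18;q=d[v-w:v+w,u-w:u+w];print(n,k,q.max(),(q>30).sum())
E
```

```text
[ 0.43966499 -0.37385456  0.2731241 ] [-0.7987154  -0.11230391 -0.21170435] 1.0007575228985373 19.9
top tall 10 0
top mid 10 0
top short 10 0
top pot 6 0
top box 7 0
side tall 11 0
side mid 11 0
side short 9 0
side pot 6 0
side box 6 0
```

View pics/c14.png

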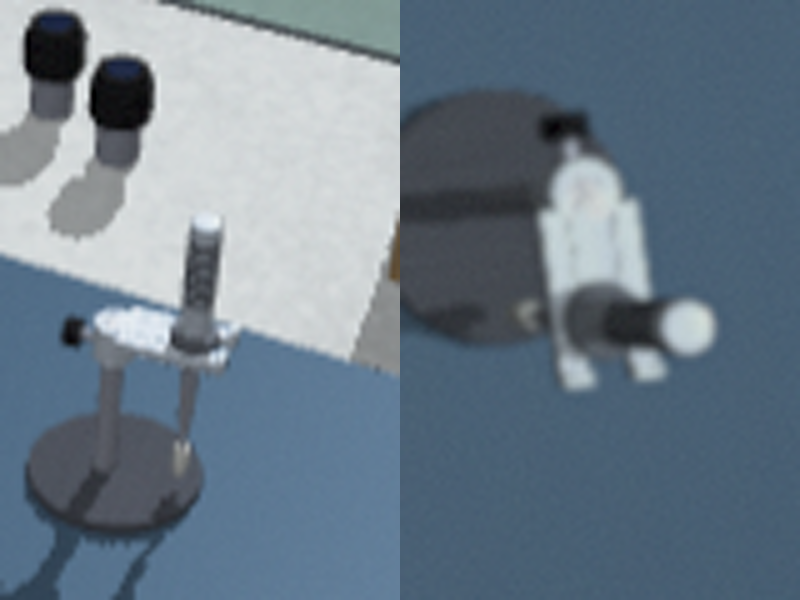

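View pics/top12.png

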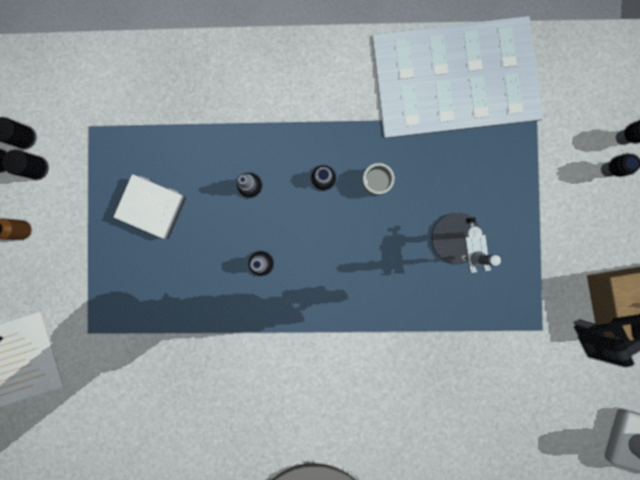

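The wand hangs on its collar with its top at (495, 260) in the top view. The pot, objectives and box haven't changed since the first picture.

```bash
python3 -c "
from station import bot
print(bot.hand_in())"
```

```text
the job is handed in; nothing more can be done
None
```

The job is done and handed in at about 20 s of the 59 s allowed, but no verdict was reported.

- **Dip:** I took the wand straight up out of its hanger and lowered the bud to the pot's inner floor. By the arm's position the foam was pressed about 1.4 mm, which is roughly 0.7 N.
- **Dab:** I dabbed the middle of the tall objective's lens with about 2 mm of foam compression, roughly 1 N, for about 0.8 s. The two cameras disagreed by up to about 3 mm on where the lens lay relative to the bud. I aimed between them, and the close-up views put the bud within about 1 mm of the centre.
- **Re-hang:** I lowered the wand back through the slot onto its collar, let go and backed the arm away.

**Last checks:**
- The final pictures show the wand upright in the fork, bud down and collar on the prongs.
- Pot, slide box and all three objectives match the first picture in both views, with nothing above image noise.
- The gripper is open and clear of everything.

The force readings are noisy, about ±0.5 N. The lens contact showed as a rise of roughly 1.3 N. The floor contact was too faint to read clearly, so that one rests on the arm's position and the picture.

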